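# Vent the twin water filter and take the cap off its wide housing

### The job

The water filter on the worktop is due a new cartridge in its wide housing: first let the pressure out by pressing the vent button on its front column fully down, then unscrew the cap of the wide housing. One housing has a left-hand and the other a right-hand thread and nobody noted which is which, so find out which way this cap gives before turning it out. Lift it straight off and finish while holding it level, a good 6 cm above where it sat and still over its housing, without putting it down or letting go; leave the other cap shut, and the cup and the spare cartridge standing where they are.

Things in the scene. Friction and masses are not known exactly. Their poses are not given: they have to be found in the camera images.
- filter: Twin water filter, fixed: grey base plate 185 x 290 mm, top 18 mm high, carrying two steel housings, their axes 75 mm left and right (+y, -y) of this origin, which lies on the worktop midway between them. x points backward; at the front (63 mm towards -x) a grey column 46 x 44 mm, 165 mm high, bears the vent button and a thin spout reaching forward to 150 mm at 118-150 mm height, over the cup.
- housing_wide: The wide steel housing, 100 mm diameter, fixed; origin at the centre of its underside (18 mm above the worktop), z up. It may be the left or the right one. Its shoulder is 150 mm above its origin; on it stands a threaded neck 28 mm high, 59 mm over the thread, hidden under the cap.
- housing_slim: The slim steel housing, 72 mm diameter; same height, neck and cap as the wide one. Leave it shut.
- cap_wide: Loose black screw cap on the wide housing, 80 to 150 g: ribbed round skirt 70 mm diameter, 30 mm high, with a round fluted knob on top, 40 mm diameter, 27 mm high (its top 57 mm above the origin). Origin: centre of the skirt's lower edge, 172 mm above the worktop when shut; z up; x along a small pointer on its top, which shut is parallel to the filter's x within 0.06 rad.
- cap_wide_grip (a point): Middle of that cap's knob, on the axis, 45 mm above the cap's origin, 15 mm above its flat top. Thread: the wrong way it stops dead within 0.1 rad (fingers then slip round); the right way (either, hidden) it turns with little effort, rises about 4 mm, is free from 1.25 rad and then lifts straight off; at 2.1 rad it meets the next stop. Lifted 24 mm it is clear of the neck.
- cap_slim: The same cap on the slim housing, threaded the other way; must stay shut.
- vent (a joint): Vent button: 0 out, 0.006 m fully down; springs back, 5 N at full travel.
- vent_top (a point): Centre of the top of the black vent button, 22 mm diameter, 187 mm above the worktop; press straight down. The caps stand behind it left and right, their axes 98 mm away, their knobs up to 229 mm above the worktop.
- cup: Loose white stoneware espresso cup, 62 mm diameter, 56 mm high, upright under the spout, handle to its -y; origin at its foot, 14 mm from the bowl's axis towards the handle.
- cartridge: Loose spare cartridge standing upright to the left of the filter: pleated white cylinder 58 mm diameter, 146 mm high; origin at the centre of its foot. (Above and to the left hangs a thin fixed wall shelf, 548 mm above the worktop: its near edge runs from x 0.45, y 0.33 to x 0.17, y 0.83 and on to the left, its right end from there back to x 0.71, y 0.48; keep the wrist off it.)
Things that resemble listed ones, but are neither listed nor needed, are in the scene too. What is shaped like the cap_wide but green or pink is not meant.

How it is judged:
On the way, in this order (a step that is already met when the one before it is completed fails the run):
1. the vent button is pressed fully down (value of joint vent above 0.0048 m), for 0.1 s.
2. the wide housing's cap is turned out of its thread, still sitting on the neck (angle between the x axis of cap_wide and the x axis of filter, either way round above 1.05 rad and z of cap_wide in the frame of filter below 0.192 m), for 0.05 s.
At the end, for the whole second after the job is handed in: The cap of the wide housing is held in the fingers at rest, at least 50 mm above where it sat, within 60 mm of its housing's axis, level within 0.3 rad, touching nothing else; the other cap is still shut (raised under 6 mm, turned under 0.3 rad); cup and cartridge within 30 mm of where they stood (z of cap_wide in the frame of filter above 0.222 m and horizontal distance between cap_wide and housing_wide below 0.06 m and angle between cap_wide's own z axis and vertical below 0.3 rad and linear speed of cap_wide below 0.03 m/s and contact force between the fingers and cap_wide above 1 N and contact force between cap_wide and filter below 0.1 N and contact force between cap_wide and housing_wide below 0.1 N and contact force between cap_wide and cap_slim below 0.1 N and z of cap_slim in the frame of filter below 0.178 m and angle between the x axis of cap_slim and the x axis of filter, either way round below 0.3 rad and distance of each of cup, cartridge from where it was at the start of the episode below 0.03 m); the arm keeps its last pose, push and grip.
It fails at once if the other cap is turned or lifted (angle between the x axis of cap_slim and the x axis of filter, either way round above 0.35 rad or distance of cap_slim from where it was at the start of the episode above 0.02 m).
It fails at once if the cup or the spare cartridge is knocked (distance of any of cup, cartridge from where it was at the start of the episode above 0.04 m or angle between any of cup, cartridge's own z axis and vertical above 0.4 rad).
It also fails if it takes over 54 s, if anything falls off the work surface, if the arm or the gripper's body presses on something with over 40 N, if the wrist force passes 120 N, or if a joint passes its speed limit or range.

### The arm

A 6-joint arm with a two-finger parallel gripper is mounted at the origin on a cart in front of the work surface, level with it; the furniture and walls round the work are solid. World frame = base frame: x ahead of the robot, y to its left, z up, the work surface at z = 0. Lengths are in m, angles in rad, forces in N, time in s.
With the tool pointing down it reaches from about 0.35 to 0.975 m from the base axis. Payload 4.9 kg.
Tool frame: the origin (TCP) lies midway between the tips of the shut fingers; the grasp point (between the pads) lies manip.tcp_to_grasp behind it (manip.tcp_to_grasp is the distance from the TCP to the grasp point, in m); z points along the fingers, y is the line along which they close (so a half turn about z gives the same grasp; the last joint's range is limited). The gripper opens to 85 mm and grips with 20 to 120 N. Pads are 22 mm wide; open, the fingers measure 114 mm over their backs; the gripper's body (76 mm by 85 mm) begins 54 mm behind the grasp point. The pads swing forward as they close: fully open they stand 13 mm farther back than shut.
Start: joints at [-0.793, 0.053, 1.613, -0, 1.476, -0.119], TCP at [0.488, -0.39, 0.231] pointing down, gripper open.
Joint ranges: [-3.01, 3.01], [-1.01, 2.22], [0.06, 2.58], [-1.02, 4.17], [0.09, 2.62], [-3.14, 3.14]. Speed limits (rad/s): [2.57, 2.57, 3.14, 3.14, 3.14, 3.14].

### API

Orientations are given as a unit quaternion [w, x, y, z].
In Python, from plant import manip, grab_frame, calibration, job_done gives the robot as it stands.
- The arm moves only by the tool send_rows, never from a script. Its argument "rows" is a list of rows, each an object of numbers: "x", "y", "z": the shift along the tool's x, y, z normalised to -1 to 1, where 1 is 15 cm; "wx", "wy", "wz": the turn, a rotation vector about the tool's x, y, z normalised to -1 to 1, where 1 is pi/4 rad; "hand": the opening, from -1 (shut) to 1 (fully open). In form: [{"x": .., "y": .., "z": .., "wx": .., "wy": .., "wz": .., "hand": ..}, ...]. A call has exactly 10 rows; each row shifts and turns the commanded pose from where the row before left it, along the tool's axes as they then stand; what a row does not reach is not made up. A row lasts 1/12 s, in which the tool goes at most 41.7 mm and 7.16 degrees, less where a joint would pass 70% of its speed; a pose out of reach is approached as far as the arm can. A call with a number of a shift or a turn outside -1 to 1 is refused whole. A call with a gripper value outside its range is refused whole. The fingers move at their own pace and stop on an object; the grip force is fixed at half the most. Time passes only in rows, so rows that do not move let the fingers close, or fill a call up. It gives the time, the measured TCP pose, the force, the opening and the grip force at its end, in the units of the state.
- manip.state(): the state, without advancing time (a new reading comes with each control period).
- grab_frame(name): name is "scene" or "top" or "wrist"; returns the picture (480x640x3 uint8, blue, green, red); there is no depth.
- calibration(name): a dict with "camera_matrix" (3x3 intrinsics, pixels), "R" (3x3) and "t" (3): a world point X has camera coordinates R X + t. Camera axes: x right, y down, z forward; pixel columns grow to the right and rows downward; lengths in m; the calibration is good to about 2 mm. A picture is of the moment at which its call begins: read the wrist's pose just before it. calibration takes no time and is no camera call; for the wrist camera it gives the pose at the moment of the call.
- job_done(): hands the job in; it is judged then, once.
The state is a dict: "time": time; "joint_pos": joint angles; "joint_vel": joint speeds; "joint_efforts": joint torques, N m; "tool_pos": TCP position; "tool_rot": TCP orientation; "contact_force": force on the tool from outside, world axes, zero at the start; "ft_torque": the same for the moment, N m; "gripper_width": opening from 0.0 (shut) to 1.0 (fully open); "grasp_force": force on a finger pad.
Only numpy, scipy, OpenCV 4.12 (cv2) and the standard library are available. Lean on these libraries where they do the work, as an engineer would, in place of code of your own. Each camera call takes 0.05 s, during which the arm holds its last target. There are 200 camera calls.

## Working session

There is one attempt and no reset: what is moved stays moved. The work goes in short steps, Python scripts to look and compute and a tool call to move; the robot and the scene stay as the last step left them, time stands still between calls to the robot, and variables do not carry over. Pictures are saved under pics/ and viewed, at most 10 in all, crops included, and the job is handed in when it is done.

Besides the shell and the picture viewer there is one more tool, called after "Request:" as name([rows], argument=value, ...), one row to a line, values as JSON. send_rows: Moves the arm, as the interface text tells. Scaled input: -1 to 1 covers 15 cm each way for a shift and pi/4 rad each way for a turn. Its arguments: {"type":"object","properties":{"rows":{"type":"array","items":{"type":"object","properties":{"x":{"type":"number","minimum":-1,"maximum":1},"y":{"type":"number","minimum":-1,"maximum":1},"z":{"type":"number","minimum":-1,"maximum":1},"wx":{"type":"number","minimum":-1,"maximum":1},"wy":{"type":"number","minimum":-1,"maximum":1},"wz":{"type":"number","minimum":-1,"maximum":1},"hand":{"type":"number"}}}}},"required":["rows"]}

```bash
ls; mkdir -p pics; python3 - <<'E'
from plant import manip, grab_frame, calibration
import cv2,numpy as np
s=manip.state();print(s['time'],s['tool_pos'],s['tool_rot'],s['gripper_width'],manip.tcp_to_grasp)
for n in("scene","top"):
    cv2.imwrite(f"pics/{n}1.png",grab_frame(n));c=calibration(n);print(n,np.round(c['camera_matrix'],1).tolist(),np.round(c['R'],3).tolist(),np.round(c['t'],3).tolist())
E
```

```text
pics
0.0 [ 0.48788468 -0.3896282   0.23005698] [-9.72777148e-04  9.01152171e-01  4.33501680e-01 -3.34140324e-04] 1.0008876991074973 0.0187
scene [[539.9, 0.0, 312.9], [0.0, 539.9, 248.7], [0.0, 0.0, 1.0]] [[-0.847, -0.531, -0.006], [-0.293, 0.476, -0.829], [0.443, -0.701, -0.559]] [0.477, 0.178, 0.962]
top [[448.2, 0.0, 316.7], [0.0, 448.2, 244.7], [0.0, 0.0, 1.0]] [[-0.013, -1.0, 0.012], [-0.996, 0.012, -0.092], [0.092, -0.013, -0.996]] [0.166, 0.473, 0.957]
```

View pics/scene1.png

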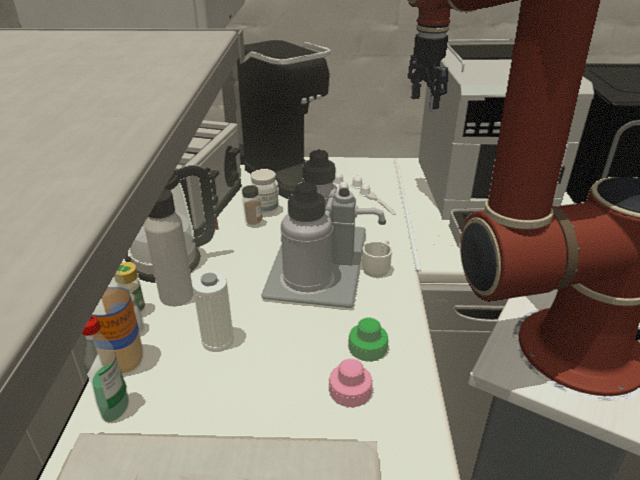

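View pics/top1.png

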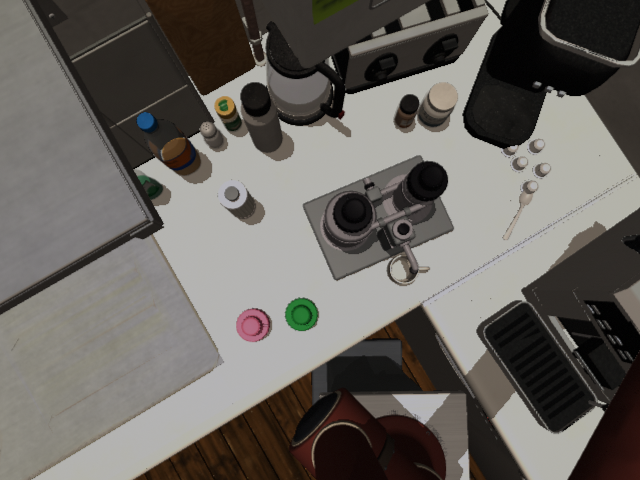

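The scene view shows the wide housing on the left (top view: knob about (352,208)), the slim cap about (430,178), the vent about (402,229) and the cup about (403,268). Next I crop closer and turn these pixels into positions.

```bash
cat > h.py <<'E'
import numpy as np,cv2
from plant import manip, grab_frame, calibration, job_done
def ray(n,uv,z,c=None):
    c=c or calibration(n);R=np.array(c['R']);t=np.array(c['t']);K=np.array(c['camera_matrix'])
    o=-R.T@t;d=R.T@np.linalg.inv(K)@[uv[0],uv[1],1];return o+d*(z-o[2])/d[2]
def proj(n,X):
    c=calibration(n);p=np.array(c['camera_matrix'])@(np.array(c['R'])@X+c['t']);return p[:2]/p[2]
E
python3 - <<'E'
from h import *
im=cv2.imread('pics/top1.png')
for n,uv,z in(("wide",(352,208),.229),("slim",(430,178),.229),("vent",(402,229),.187),("cup",(403,268),.056),("baseFL",(334,278),.018),("baseFR",(452,227),.018),("baseBL",(304,211),.018),("baseBR",(422,157),.018)):
    print(n,np.round(ray("top",uv,z),4))
a=cv2.resize(im[140:290,290:470],None,fx=4,fy=4,interpolation=cv2.INTER_CUBIC)
cv2.imwrite('pics/c1.png',np.clip(a.astype(float)*1.0,0,255).astype('uint8'))
E
```

```text
wide [0.5191 0.1005 0.229 ]
slim [ 0.5706 -0.0369  0.229 ]
vent [0.4868 0.0062 0.187 ]
cup [ 0.4207 -0.0203  0.056 ]
baseFL [0.4024 0.123  0.018 ]
baseFR [ 0.5111 -0.1392  0.018 ]
baseBL [0.5505 0.1866 0.018 ]
baseBR [ 0.6695 -0.0784  0.018 ]
```

View pics/c1.png

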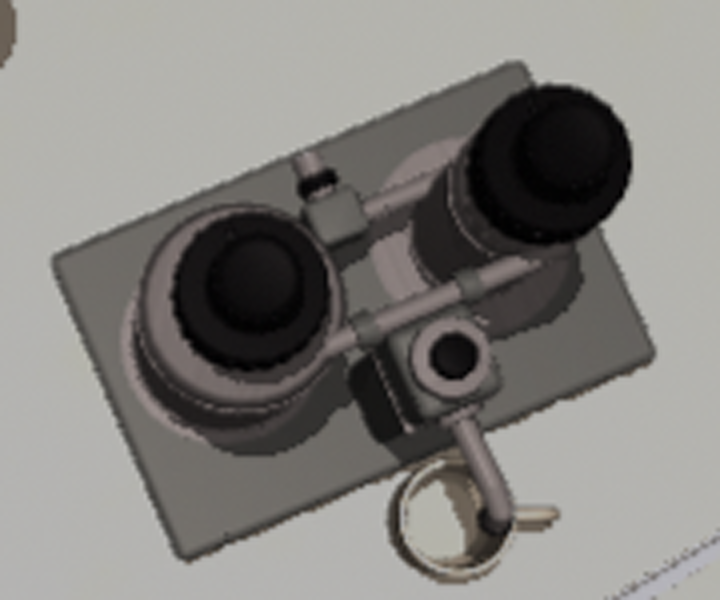

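The crop shows the knobs at crop (255,283) and (568,145) and the button at (454,356), so at full scale (353.4,210.4), (431.6,175.9) and (403.1,228.6). Next I fit the filter pose to these.

```bash
python3 - <<'E'
from h import *
from scipy.optimize import least_squares
im=cv2.imread('pics/top1.png')
f=lambda u,v:(290+u/4-.4,140+v/4-.4)
obs=[((0,.075),.229,f(255,283)),((0,-.075),.229,f(568,145)),((-.063,0),.187,f(454,356)),((0,.075),.202,f(250,291)),((0,-.075),.202,f(549,165)),
((.0925,.145),.018,f(54,257)),((.0925,-.145),.018,f(521,61)),((-.0925,-.145),.018,f(656,353)),((-.0925,.145),.018,f(184,563))]
P=[ray("top",o[2],o[1])[:2] for o in obs]
def M(p,a):c,s=np.cos(p[2]),np.sin(p[2]);return np.array([p[0]+c*a[0]-s*a[1],p[1]+s*a[0]+c*a[1]])
r=least_squares(lambda p:np.ravel([M(p,o[0])-q for o,q in zip(obs,P)]),[.54,.03,-.4])
print(r.x);print(np.round(r.fun.reshape(-1,2)*1000,1))
for n,a in(("wide",(0,.075)),("slim",(0,-.075)),("vent",(-.063,0))):
    print(n,M(r.x,a)); 
for q,o in zip(P[:3],obs):print(q, proj("scene",[*q,o[1]]))
s=manip.state();R=cv2.Rodrigues(np.zeros(3))[0]
from scipy.spatial.transform import Rotation as Ro
w=s['tool_rot'];print(np.round(Ro.from_quat([*w[1:],w[0]]).as_matrix(),3))
b=cv2.resize(cv2.imread('pics/scene1.png')[140:310,255:405],None,fx=4,fy=3.5) if 0 else cv2.resize(cv2.imread('pics/scene1.png')[145:290,260:400],None,fx=4,fy=4,interpolation=cv2.INTER_CUBIC)
for q,o in zip([M(r.x,o[0]) for o in obs[:3]],obs):
    u=proj("scene",[*q,o[1]]);cv2.circle(b,(int((u[0]-260+.4)*4),int((u[1]-145+.4)*4)),4,(0,0,255),1)
cv2.imwrite('pics/c2.png',b)
E
```

```text
[0.54112673 0.0264634  0.39558437]
[[-2.8 -2.6]
 [-4.3 -2.9]
 [-4.5 -2. ]
 [-3.8 -2.3]
 [-1.9 -4.4]
 [ 4.2  7.5]
 [ 7.9  2.1]
 [ 2.5 -0.3]
 [ 2.7  5. ]]
wide [0.51222567 0.09567127]
slim [ 0.5700278  -0.04274446]
vent [0.48299213 0.00218651]
[0.51500806 0.0982454 ] [305.87269627 185.74423465]
[ 0.57436426 -0.03980054] [317.7831524  152.45344806]
[0.48747886 0.00421876] [343.45962382 189.32335826]
[[ 0.624  0.781 -0.001]
 [ 0.781 -0.624  0.001]
 [ 0.    -0.002 -1.   ]]
```

View pics/c2.png

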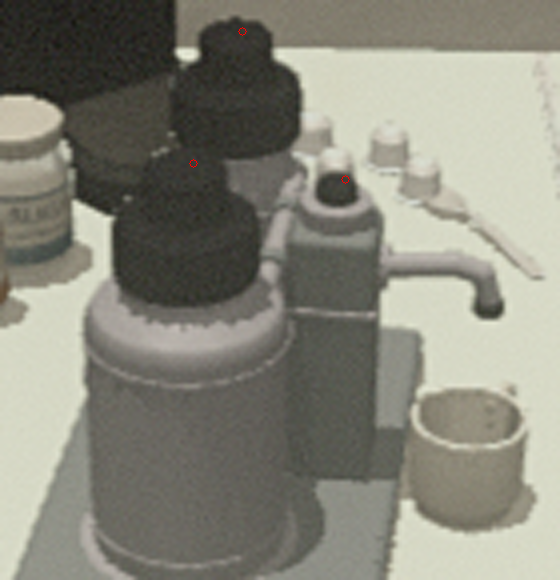

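The tops agree between both views (the scene view shows the marked points 1–2 px off, matching the direct top-view values). I use wide ≈ (0.515,0.098) and vent ≈ (0.4875,0.004), and move above the vent.

Request:
send_rows([
  {"z": -0.2, "hand": -1},
  {"z": -0.2, "hand": -1},
  {"x": 0.171, "y": -0.137, "hand": -1},
  {"x": 0.171, "y": -0.137, "hand": -1},
  {"x": 0.171, "y": -0.137, "hand": -1},
  {"x": 0.171, "y": -0.137, "hand": -1},
  {"x": 0.171, "y": -0.137, "hand": -1},
  {"x": 0.171, "y": -0.137, "hand": -1},
  {"x": 0.171, "y": -0.137, "hand": -1},
  {"x": 0.171, "y": -0.137, "hand": -1},
])

```text
invalid input at $.rows[0]: expected keys x, y, z, wx, wy, wz, hand
```

Request:
send_rows([
  {"x": 0.171, "y": -0.137, "hand": -1},
  {"x": 0.171, "y": -0.137, "hand": -1},
  {"x": 0.171, "y": -0.137, "hand": -1},
  {"x": 0.1, "y": -0.08, "wz": -0.15, "hand": -1},
  {"wz": -0.15, "hand": -1},
  {"wz": -0.15, "hand": -1},
  {"wz": -0.15, "hand": -1},
  {"wz": -0.15, "hand": -1},
  {"wz": -0.15, "hand": -1},
  {"hand": -1},
])

```text
invalid input at $.rows[0]: expected keys x, y, z, wx, wy, wz, hand
```

```bash
cat >> h.py <<'E'
from scipy.spatial.transform import Rotation as Ro
def to(P,show=1):
    s=manip.state();w=s['tool_rot'];R=Ro.from_quat([*w[1:],w[0]]).as_matrix()
    print('pos',np.round(s['tool_pos'],4),'units',np.round(R.T@(np.array(P)-s['tool_pos'])/.15,3),'t',s['time'],'F',np.round(s['contact_force'],1),'q',np.round(s['joint_pos'],2),'g',s['gripper_width'],s['grasp_force'],'\n',np.round(R,3))
E
python3 - <<'E'
from h import *
to([.4875,.0042,.200])
cv2.imwrite('pics/w1.png',grab_frame("wrist"))
for X in([.4875,.0042,.187],[.515,.098,.229],[.5743,-.0398,.229]):print(proj("wrist",X))
E
```

```text
pos [ 0.4879 -0.3897  0.2302] units [ 2.05  -1.641  0.205] t 0.1 F [-0.1 -0.2 -0.2] q [-0.79  0.05  1.61 -0.    1.48 -0.12] g 0.9979478063266046 0.0 
 [[ 0.624  0.781 -0.001]
 [ 0.781 -0.624  0.001]
 [ 0.    -0.002 -1.   ]]
[-669.00285844 -855.42266242]
[-2784.78195338 -3550.15420547]
[ -746.40385029 -1724.16482734]
```

View pics/w1.png

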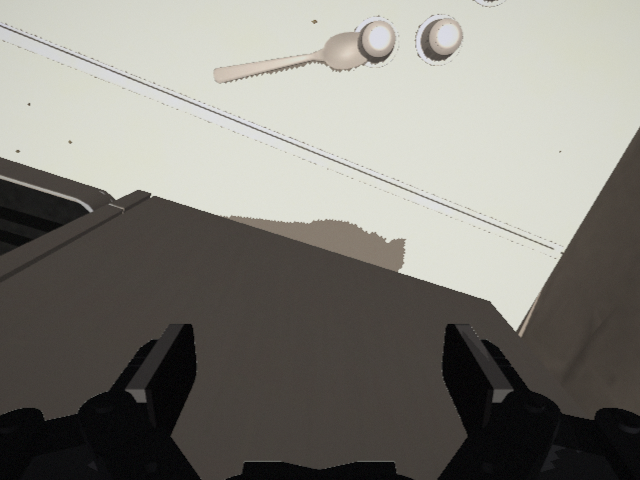

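The calls were refused because every row needs all keys. The wrist view shows the gripper above the dark appliance, with the spoon at (350,50). I resend with full rows.

Request:
send_rows([
  {"x": 0, "y": 0, "z": -0.2, "wx": 0, "wy": 0, "wz": 0, "hand": -1},
  {"x": 0, "y": 0, "z": -0.2, "wx": 0, "wy": 0, "wz": 0, "hand": -1},
  {"x": 0.171, "y": -0.137, "z": 0, "wx": 0, "wy": 0, "wz": 0, "hand": -1},
  {"x": 0.171, "y": -0.137, "z": 0, "wx": 0, "wy": 0, "wz": 0, "hand": -1},
  {"x": 0.171, "y": -0.137, "z": 0, "wx": 0, "wy": 0, "wz": 0, "hand": -1},
  {"x": 0.171, "y": -0.137, "z": 0, "wx": 0, "wy": 0, "wz": 0, "hand": -1},
  {"x": 0.171, "y": -0.137, "z": 0, "wx": 0, "wy": 0, "wz": 0, "hand": -1},
  {"x": 0.171, "y": -0.137, "z": 0, "wx": 0, "wy": 0, "wz": 0, "hand": -1},
  {"x": 0.171, "y": -0.137, "z": 0, "wx": 0, "wy": 0, "wz": 0, "hand": -1},
  {"x": 0.171, "y": -0.137, "z": 0, "wx": 0, "wy": 0, "wz": 0, "hand": -1},
])

```text
time: 0.98
tool_pos: [0.4875, -0.1255, 0.291]
tool_rot: [-0.0, 0.901, 0.433, -0.0]
contact_force: [-1.0, -0.3, -0.4]
gripper_width: 0.001
grasp_force: 0.0
```

Request:
send_rows([
  {"x": 0.171, "y": -0.137, "z": 0, "wx": 0, "wy": 0, "wz": 0, "hand": -1},
  {"x": 0.171, "y": -0.137, "z": 0, "wx": 0, "wy": 0, "wz": 0, "hand": -1},
  {"x": 0.1, "y": -0.08, "z": 0, "wx": 0, "wy": 0, "wz": 0, "hand": -1},
  {"x": 0, "y": 0, "z": 0, "wx": 0, "wy": 0, "wz": -0.15, "hand": -1},
  {"x": 0, "y": 0, "z": 0, "wx": 0, "wy": 0, "wz": -0.15, "hand": -1},
  {"x": 0, "y": 0, "z": 0, "wx": 0, "wy": 0, "wz": -0.15, "hand": -1},
  {"x": 0, "y": 0, "z": 0, "wx": 0, "wy": 0, "wz": -0.15, "hand": -1},
  {"x": 0, "y": 0, "z": 0, "wx": 0, "wy": 0, "wz": -0.15, "hand": -1},
  {"x": 0, "y": 0, "z": 0, "wx": 0, "wy": 0, "wz": -0.15, "hand": -1},
  {"x": 0, "y": 0, "z": 0, "wx": 0, "wy": 0, "wz": 0, "hand": -1},
])

```text
time: 1.82
tool_pos: [0.4876, -0.0421, 0.2909]
tool_rot: [-0.0, 0.695, 0.719, -0.0]
contact_force: [-0.0, -0.3, -0.2]
gripper_width: 0.003
grasp_force: 0.0
```

```bash
python3 - <<'E'
from h import *
to([.4875,.0042,.200])
cv2.imwrite('pics/w2.png',grab_frame("wrist"))
for X in([.4875,.0042,.187],[.515,.098,.229],[.5743,-.0398,.229]):print(proj("wrist",X))
E
```

```text
pos [ 0.4876 -0.0421  0.2909] units [0.308 0.01  0.606] t 1.8167 F [-0.  -0.3 -0.2] q [-0.24 -0.31  1.84  0.    1.61 -0.27] g 0.00269193690415986 0.0 
 [[-0.035  0.999 -0.001]
 [ 0.999  0.035  0.   ]
 [ 0.    -0.001 -1.   ]]
[320.45900256 162.53390121]
[394.50754249 -50.78686099]
[486.97067987 265.08282995]
```

View pics/w2.png

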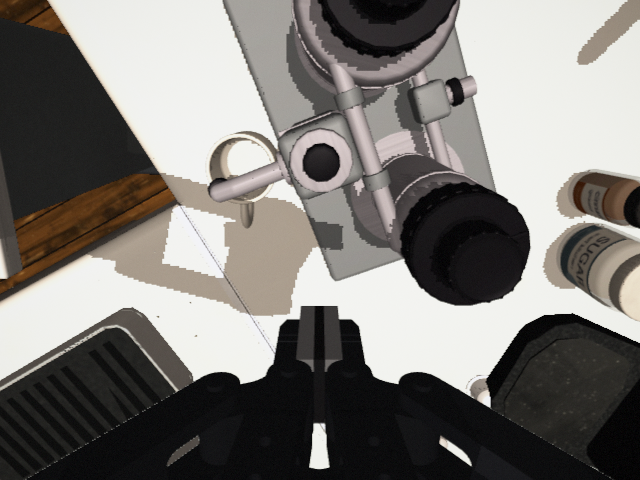

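The wrist view shows the vent button at (322,162), predicted (320,162), and the slim knob near (484,267), predicted (487,265), so the estimate holds. Now I press the vent.

Request:
send_rows([
  {"x": 0.154, "y": 0.005, "z": 0, "wx": 0, "wy": 0, "wz": 0, "hand": -1},
  {"x": 0.154, "y": 0.005, "z": 0, "wx": 0, "wy": 0, "wz": 0, "hand": -1},
  {"x": 0, "y": 0, "z": 0.2, "wx": 0, "wy": 0, "wz": 0, "hand": -1},
  {"x": 0, "y": 0, "z": 0.2, "wx": 0, "wy": 0, "wz": 0, "hand": -1},
  {"x": 0, "y": 0, "z": 0.2, "wx": 0, "wy": 0, "wz": 0, "hand": -1},
  {"x": 0, "y": 0, "z": 0.06, "wx": 0, "wy": 0, "wz": 0, "hand": -1},
  {"x": 0, "y": 0, "z": 0.02, "wx": 0, "wy": 0, "wz": 0, "hand": -1},
  {"x": 0, "y": 0, "z": 0.02, "wx": 0, "wy": 0, "wz": 0, "hand": -1},
  {"x": 0, "y": 0, "z": 0.02, "wx": 0, "wy": 0, "wz": 0, "hand": -1},
  {"x": 0, "y": 0, "z": 0, "wx": 0, "wy": 0, "wz": 0, "hand": -1},
])

```text
time: 2.7
tool_pos: [0.4889, 0.0038, 0.1852]
tool_rot: [0.001, 0.696, 0.718, 0.001]
contact_force: [-1.6, 1.0, 1.6]
gripper_width: 0.001
grasp_force: 1.2
```

Request:
send_rows([
  {"x": 0, "y": 0, "z": 0.007, "wx": 0, "wy": 0, "wz": 0, "hand": -1},
  {"x": 0, "y": 0, "z": 0.007, "wx": 0, "wy": 0, "wz": 0, "hand": -1},
  {"x": 0, "y": 0, "z": 0.007, "wx": 0, "wy": 0, "wz": 0, "hand": -1},
  {"x": 0, "y": 0, "z": 0.007, "wx": 0, "wy": 0, "wz": 0, "hand": -1},
  {"x": 0, "y": 0, "z": 0, "wx": 0, "wy": 0, "wz": 0, "hand": -1},
  {"x": 0, "y": 0, "z": 0, "wx": 0, "wy": 0, "wz": 0, "hand": -1},
  {"x": 0, "y": 0, "z": 0, "wx": 0, "wy": 0, "wz": 0, "hand": -1},
  {"x": 0, "y": 0, "z": 0, "wx": 0, "wy": 0, "wz": 0, "hand": -1},
  {"x": 0, "y": 0, "z": 0, "wx": 0, "wy": 0, "wz": 0, "hand": -1},
  {"x": 0, "y": 0, "z": 0, "wx": 0, "wy": 0, "wz": 0, "hand": -1},
])

```text
time: 3.53
tool_pos: [0.4889, 0.0038, 0.181]
tool_rot: [0.001, 0.695, 0.719, 0.001]
contact_force: [-0.8, -0.4, 7.4]
gripper_width: 0.001
grasp_force: 3.7
```

Request:
send_rows([
  {"x": 0, "y": 0, "z": 0.008, "wx": 0, "wy": 0, "wz": 0, "hand": -1},
  {"x": 0, "y": 0, "z": 0.006, "wx": 0, "wy": 0, "wz": 0, "hand": -1},
  {"x": 0, "y": 0, "z": 0, "wx": 0, "wy": 0, "wz": 0, "hand": -1},
  {"x": 0, "y": 0, "z": 0, "wx": 0, "wy": 0, "wz": 0, "hand": -1},
  {"x": 0, "y": 0, "z": 0, "wx": 0, "wy": 0, "wz": 0, "hand": -1},
  {"x": 0, "y": 0, "z": 0, "wx": 0, "wy": 0, "wz": 0, "hand": -1},
  {"x": 0, "y": 0, "z": 0, "wx": 0, "wy": 0, "wz": 0, "hand": -1},
  {"x": 0, "y": 0, "z": 0, "wx": 0, "wy": 0, "wz": 0, "hand": -1},
  {"x": 0, "y": 0, "z": 0, "wx": 0, "wy": 0, "wz": 0, "hand": -1},
  {"x": 0, "y": 0, "z": 0, "wx": 0, "wy": 0, "wz": 0, "hand": -1},
])

```text
time: 4.37
tool_pos: [0.489, 0.0038, 0.1808]
tool_rot: [0.001, 0.695, 0.719, 0.001]
contact_force: [-5.8, 0.6, 14.7]
gripper_width: 0.002
grasp_force: 7.8
```

The button bottomed out: no further travel while the force rose from 7 to 15 N. I rise and move toward the wide cap.

Request:
send_rows([
  {"x": 0, "y": 0, "z": -0.25, "wx": 0, "wy": 0, "wz": 0, "hand": -1},
  {"x": 0, "y": 0, "z": -0.25, "wx": 0, "wy": 0, "wz": 0, "hand": -1},
  {"x": 0, "y": 0, "z": -0.25, "wx": 0, "wy": 0, "wz": 0, "hand": 1},
  {"x": 0, "y": 0, "z": -0.1, "wx": 0, "wy": 0, "wz": -0.1, "hand": 1},
  {"x": 0, "y": 0, "z": 0, "wx": 0, "wy": 0, "wz": -0.15, "hand": 1},
  {"x": 0, "y": 0, "z": 0, "wx": 0, "wy": 0, "wz": -0.12, "hand": 1},
  {"x": 0.1, "y": 0, "z": 0, "wx": 0, "wy": 0, "wz": 0, "hand": 1},
  {"x": 0.1, "y": 0, "z": 0, "wx": 0, "wy": 0, "wz": 0, "hand": 1},
  {"x": 0, "y": 0, "z": 0, "wx": 0, "wy": 0, "wz": 0, "hand": 1},
  {"x": 0, "y": 0, "z": 0, "wx": 0, "wy": 0, "wz": 0, "hand": 1},
])

```text
time: 5.2
tool_pos: [0.4781, 0.0327, 0.304]
tool_rot: [-0.0, 0.584, 0.812, -0.0]
contact_force: [-0.9, -0.9, 0.3]
gripper_width: 1.001
grasp_force: 0.0
```

```bash
python3 - <<'E'
from h import *
to([.515,.098,.205])
cv2.imwrite('pics/w3.png',grab_frame("wrist"))
for X in([.515,.098,.229],[.515,.098,.202],[.5743,-.0398,.229]):print(proj("wrist",X))
E
```

```text
pos [0.4781 0.0327 0.304 ] units [0.334 0.372 0.66 ] t 5.2 F [-0.9 -0.9  0.3] q [-0.09 -0.34  1.84 -0.    1.63 -0.41] g 1.0011521727068886 0.0 
 [[-0.319  0.948 -0.   ]
 [ 0.948  0.319 -0.   ]
 [-0.    -0.    -1.   ]]
[428.67948836 161.62825585]
[417.10500231 155.17452356]
[429.50776352 407.00609586]
```

View pics/w3.png

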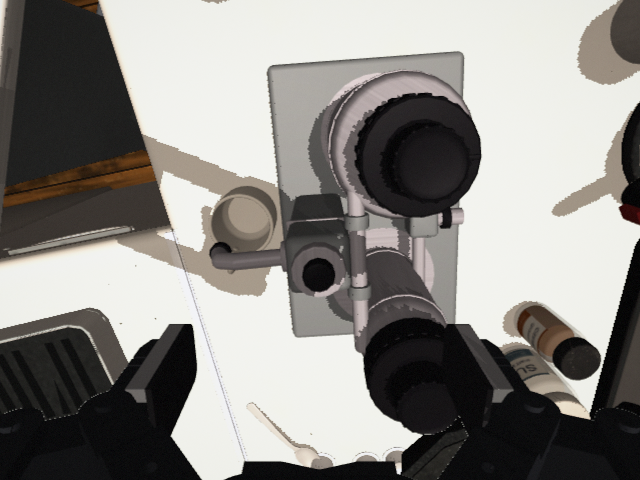

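The wrist view shows the knob centre at (431,158), predicted (429,162), so I correct by about 2 mm. I move over the cap, descend and grip.

Request:
send_rows([
  {"x": 0.115, "y": 0.127, "z": 0, "wx": 0, "wy": 0, "wz": 0, "hand": 1},
  {"x": 0.115, "y": 0.127, "z": 0, "wx": 0, "wy": 0, "wz": 0, "hand": 1},
  {"x": 0.115, "y": 0.126, "z": 0, "wx": 0, "wy": 0, "wz": 0, "hand": 1},
  {"x": 0, "y": 0, "z": 0.2, "wx": 0, "wy": 0, "wz": 0, "hand": 1},
  {"x": 0, "y": 0, "z": 0.2, "wx": 0, "wy": 0, "wz": 0, "hand": 1},
  {"x": 0, "y": 0, "z": 0.16, "wx": 0, "wy": 0, "wz": 0, "hand": 1},
  {"x": 0, "y": 0, "z": 0.1, "wx": 0, "wy": 0, "wz": 0, "hand": 1},
  {"x": 0, "y": 0, "z": 0, "wx": 0, "wy": 0, "wz": 0, "hand": 1},
  {"x": 0, "y": 0, "z": 0, "wx": 0, "wy": 0, "wz": 0, "hand": 1},
  {"x": 0, "y": 0, "z": 0, "wx": 0, "wy": 0, "wz": 0, "hand": 1},
])

```text
time: 6.08
tool_pos: [0.5168, 0.0993, 0.2069]
tool_rot: [0.001, 0.584, 0.812, 0.001]
contact_force: [-0.3, 0.9, 0.7]
gripper_width: 1.003
grasp_force: 0.0
```

Request:
send_rows([
  {"x": 0, "y": 0, "z": 0, "wx": 0, "wy": 0, "wz": 0, "hand": -1},
  {"x": 0, "y": 0, "z": 0, "wx": 0, "wy": 0, "wz": 0, "hand": -1},
  {"x": 0, "y": 0, "z": 0, "wx": 0, "wy": 0, "wz": 0, "hand": -1},
  {"x": 0, "y": 0, "z": 0, "wx": 0, "wy": 0, "wz": 0, "hand": -1},
  {"x": 0, "y": 0, "z": 0, "wx": 0, "wy": 0, "wz": 0, "hand": -1},
  {"x": 0, "y": 0, "z": 0, "wx": 0, "wy": 0, "wz": 0, "hand": -1},
  {"x": 0, "y": 0, "z": 0, "wx": 0, "wy": 0, "wz": 0, "hand": -1},
  {"x": 0, "y": 0, "z": 0, "wx": 0, "wy": 0, "wz": 0, "hand": -1},
  {"x": 0, "y": 0, "z": 0, "wx": 0, "wy": 0, "wz": 0, "hand": -1},
  {"x": 0, "y": 0, "z": 0, "wx": 0, "wy": 0, "wz": 0, "hand": -1},
])

```text
time: 6.92
tool_pos: [0.5165, 0.0997, 0.2069]
tool_rot: [0.001, 0.584, 0.812, 0.001]
contact_force: [0.3, 1.0, 5.3]
gripper_width: 0.444
grasp_force: 61.0
```

```bash
python3 - <<'E'
from h import *
to([.515,.098,.205]);print(manip.state()['ft_torque'])
E
```

```text
pos [0.5165 0.0997 0.2069] units [-0.007 -0.013  0.012] t 6.9167 F [0.3 1.  5.3] q [ 0.05 -0.17  1.87 -0.    1.44 -0.27] g 0.4444160736267047 61.03159546852112 
 [[-0.318  0.948  0.002]
 [ 0.948  0.318 -0.   ]
 [-0.001  0.002 -1.   ]]
[-0.04299275  0.1576972   0.01359361]
```

Gripped at a width of 38 mm with 61 N. Now a test turn of 0.2 rad.

Request:
send_rows([
  {"x": 0, "y": 0, "z": 0, "wx": 0, "wy": 0, "wz": 0.05, "hand": -1},
  {"x": 0, "y": 0, "z": 0, "wx": 0, "wy": 0, "wz": 0.05, "hand": -1},
  {"x": 0, "y": 0, "z": 0, "wx": 0, "wy": 0, "wz": 0.05, "hand": -1},
  {"x": 0, "y": 0, "z": 0, "wx": 0, "wy": 0, "wz": 0.05, "hand": -1},
  {"x": 0, "y": 0, "z": 0, "wx": 0, "wy": 0, "wz": 0.05, "hand": -1},
  {"x": 0, "y": 0, "z": 0, "wx": 0, "wy": 0, "wz": 0, "hand": -1},
  {"x": 0, "y": 0, "z": 0, "wx": 0, "wy": 0, "wz": 0, "hand": -1},
  {"x": 0, "y": 0, "z": 0, "wx": 0, "wy": 0, "wz": 0, "hand": -1},
  {"x": 0, "y": 0, "z": 0, "wx": 0, "wy": 0, "wz": 0, "hand": -1},
  {"x": 0, "y": 0, "z": 0, "wx": 0, "wy": 0, "wz": 0, "hand": -1},
])

```text
time: 7.75
tool_pos: [0.5166, 0.0994, 0.2068]
tool_rot: [0.001, 0.661, 0.751, 0.0]
contact_force: [-0.1, -1.0, 5.5]
gripper_width: 0.444
grasp_force: 61.0
```

```bash
python3 - <<'E'
from h import *
to([.515,.098,.205]);print(manip.state()['ft_torque'])
E
```

```text
pos [0.5166 0.0994 0.2068] units [-0.008 -0.012  0.012] t 7.75 F [-0.1 -1.   5.5] q [ 0.05 -0.17  1.87 -0.    1.44 -0.08] g 0.4436985249281575 61.01246953010559 
 [[-0.127  0.992  0.002]
 [ 0.992  0.127 -0.001]
 [-0.001  0.002 -1.   ]]
[-0.24134209  0.12323518 -0.03597381]
```

Torque about z stays near zero after 0.2 rad, so it seems to give this way. I turn further and sample while moving.

Request:
send_rows([
  {"x": 0, "y": 0, "z": 0, "wx": 0, "wy": 0, "wz": 0.04, "hand": -1},
  {"x": 0, "y": 0, "z": 0, "wx": 0, "wy": 0, "wz": 0.04, "hand": -1},
  {"x": 0, "y": 0, "z": 0, "wx": 0, "wy": 0, "wz": 0.04, "hand": -1},
  {"x": 0, "y": 0, "z": 0, "wx": 0, "wy": 0, "wz": 0.04, "hand": -1},
  {"x": 0, "y": 0, "z": 0, "wx": 0, "wy": 0, "wz": 0.04, "hand": -1},
  {"x": 0, "y": 0, "z": 0, "wx": 0, "wy": 0, "wz": 0.04, "hand": -1},
  {"x": 0, "y": 0, "z": 0, "wx": 0, "wy": 0, "wz": 0.04, "hand": -1},
  {"x": 0, "y": 0, "z": 0, "wx": 0, "wy": 0, "wz": 0.04, "hand": -1},
  {"x": 0, "y": 0, "z": 0, "wx": 0, "wy": 0, "wz": 0.04, "hand": -1},
  {"x": 0, "y": 0, "z": 0, "wx": 0, "wy": 0, "wz": 0.04, "hand": -1},
])

```text
time: 8.58
tool_pos: [0.5165, 0.0993, 0.2068]
tool_rot: [0.001, 0.77, 0.637, 0.0]
contact_force: [-1.2, -0.6, 5.6]
gripper_width: 0.445
grasp_force: 61.0
```

```bash
python3 - <<'E'
from h import *
to([.515,.098,.205]);s=manip.state();print(s['ft_torque'],s['joint_efforts'])
cv2.imwrite('pics/w4.png',grab_frame("wrist"))
E
```

```text
pos [0.5165 0.0993 0.2068] units [-0.011 -0.008  0.012] t 8.5833 F [-1.2 -0.6  5.6] q [ 0.05 -0.17  1.87 -0.    1.44  0.24] g 0.444946414496955 60.99802851676941 
 [[ 0.187  0.982  0.002]
 [ 0.982 -0.187 -0.001]
 [-0.     0.002 -1.   ]]
[-0.17983981  0.16292885  0.14020507] [  0.59721658 -26.33600235 -33.653723     0.3727365   -0.21716085
  -0.21871605]
```

View pics/w4.png

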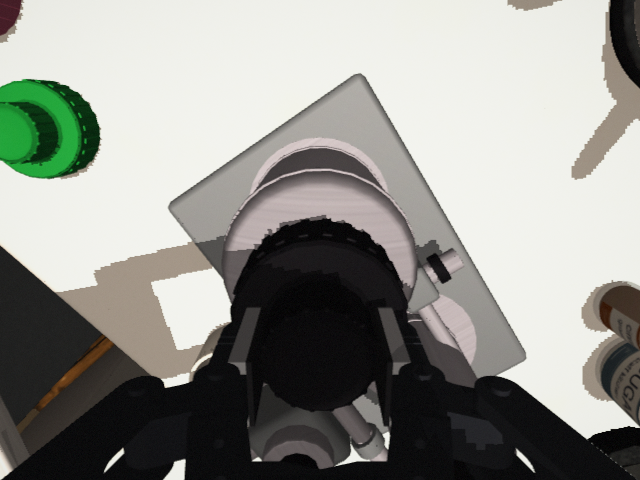

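The wrist view shows the cap at (320,300) in the fingers, but whether it turns with them is not clear from one frame. I compare the rib pattern over another 0.25 rad: a constant pattern means the cap follows.

Request:
send_rows([
  {"x": 0, "y": 0, "z": 0, "wx": 0, "wy": 0, "wz": 0.04, "hand": -1},
  {"x": 0, "y": 0, "z": 0, "wx": 0, "wy": 0, "wz": 0.04, "hand": -1},
  {"x": 0, "y": 0, "z": 0, "wx": 0, "wy": 0, "wz": 0.04, "hand": -1},
  {"x": 0, "y": 0, "z": 0, "wx": 0, "wy": 0, "wz": 0.04, "hand": -1},
  {"x": 0, "y": 0, "z": 0, "wx": 0, "wy": 0, "wz": 0.04, "hand": -1},
  {"x": 0, "y": 0, "z": 0, "wx": 0, "wy": 0, "wz": 0.04, "hand": -1},
  {"x": 0, "y": 0, "z": 0, "wx": 0, "wy": 0, "wz": 0.04, "hand": -1},
  {"x": 0, "y": 0, "z": 0, "wx": 0, "wy": 0, "wz": 0.04, "hand": -1},
  {"x": 0, "y": 0, "z": 0, "wx": 0, "wy": 0, "wz": 0, "hand": -1},
  {"x": 0, "y": 0, "z": 0, "wx": 0, "wy": 0, "wz": 0, "hand": -1},
])

```text
time: 9.47
tool_pos: [0.5169, 0.0997, 0.2072]
tool_rot: [0.001, 0.844, 0.536, 0.001]
contact_force: [0.1, 1.1, 6.5]
gripper_width: 0.442
grasp_force: 61.1
```

```bash
python3 - <<'E'
from h import *
to([.515,.098,.205]);s=manip.state();print(s['ft_torque'],s['joint_efforts'][5])
b=grab_frame("wrist");cv2.imwrite('pics/w5.png',b);a=cv2.imread('pics/w4.png')
f=lambda i:cv2.resize(np.clip(i[200:340,215:430].astype(float)*4,0,255).astype('uint8'),None,fx=2.1,fy=2.1)
sc=lambda i:np.clip(cv2.resize(i[205:345,220:420],None,fx=4,fy=2.1*1.0).astype(float)*4,0,255).astype('uint8')
cv2.imwrite('pics/c5.png',np.vstack([sc(a),sc(b)]))
E
```

```text
pos [0.5169 0.0997 0.2072] units [-0.015 -0.007  0.015] t 9.4667 F [0.1 1.1 6.5] q [ 0.05 -0.17  1.87 -0.    1.44  0.49] g 0.44230472246509406 61.073734760284424 
 [[ 0.425  0.905  0.003]
 [ 0.905 -0.425 -0.   ]
 [ 0.001  0.003 -1.   ]]
[-0.12641565  0.02983822 -0.05180363] -0.05867200903594494
```

View pics/c5.png

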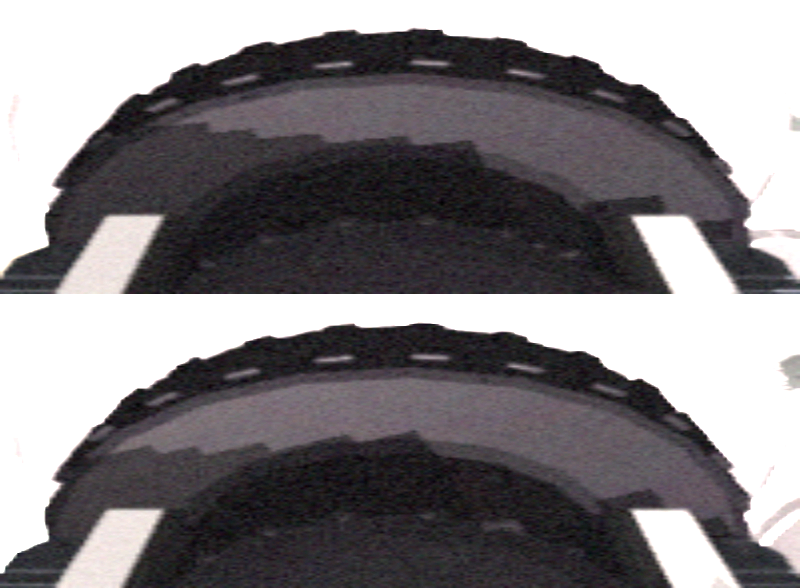

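The ribs sit at the same crop positions (335,65 and 430,62) in both frames, but their pitch is also about 0.26 rad, so this could be aliasing. I check again with 0.12 rad more.

Request:
send_rows([
  {"x": 0, "y": 0, "z": 0, "wx": 0, "wy": 0, "wz": 0.04, "hand": -1},
  {"x": 0, "y": 0, "z": 0, "wx": 0, "wy": 0, "wz": 0.04, "hand": -1},
  {"x": 0, "y": 0, "z": 0, "wx": 0, "wy": 0, "wz": 0.04, "hand": -1},
  {"x": 0, "y": 0, "z": 0, "wx": 0, "wy": 0, "wz": 0.04, "hand": -1},
  {"x": 0, "y": 0, "z": 0, "wx": 0, "wy": 0, "wz": 0, "hand": -1},
  {"x": 0, "y": 0, "z": 0, "wx": 0, "wy": 0, "wz": 0, "hand": -1},
  {"x": 0, "y": 0, "z": 0, "wx": 0, "wy": 0, "wz": 0, "hand": -1},
  {"x": 0, "y": 0, "z": 0, "wx": 0, "wy": 0, "wz": 0, "hand": -1},
  {"x": 0, "y": 0, "z": 0, "wx": 0, "wy": 0, "wz": 0, "hand": -1},
  {"x": 0, "y": 0, "z": 0, "wx": 0, "wy": 0, "wz": 0, "hand": -1},
])

```text
time: 10.35
tool_pos: [0.517, 0.0997, 0.2075]
tool_rot: [0.001, 0.876, 0.482, 0.002]
contact_force: [-0.2, -0.6, 6.8]
gripper_width: 0.452
grasp_force: 61.1
```

```bash
python3 - <<'E'
from h import *
to([.515,.098,.205]);s=manip.state();print(s['ft_torque'],s['joint_efforts'][5])
b=grab_frame("wrist");cv2.imwrite('pics/w6.png',b)
# rib highlights: bright specks in the dark skirt-edge band
for n in('w4','w5','w6'):
    g=cv2.cvtColor(cv2.imread(f'pics/{n}.png'),cv2.COLOR_BGR2GRAY)[217:242,265:385].astype(np.float32)
    m=((g>25)&(g<90)).astype('uint8')
    c=cv2.connectedComponentsWithStats(m)
    print(n,sorted([(round(x+265,1),round(y+217,1)) for (x,y),st in zip(c[3][1:],c[2][1:]) if 4<=st[4]<=30]))
E
```

```text
pos [0.517  0.0997 0.2075] units [-0.017 -0.005  0.016] t 10.35 F [-0.2 -0.6  6.8] q [ 0.05 -0.17  1.87  0.    1.44  0.61] g 0.45213695935930176 61.12252235412598 
 [[ 0.535  0.845  0.004]
 [ 0.845 -0.535  0.   ]
 [ 0.002  0.003 -1.   ]]
[-0.04394558  0.0426563  -0.12508869] -0.09754914790391922
w4 [(np.float64(268.9), np.float64(234.6)), (np.float64(303.1), np.float64(235.4)), (np.float64(327.0), np.float64(234.5)), (np.float64(340.5), np.float64(221.7)), (np.float64(350.5), np.float64(239.5)), (np.float64(353.6), np.float64(227.6)), (np.float64(361.5), np.float64(230.6)), (np.float64(372.2), np.float64(240.0))]
w5 [(np.float64(274.6), np.float64(231.8)), (np.float64(303.4), np.float64(235.4)), (np.float64(314.3), np.float64(219.8)), (np.float64(325.5), np.float64(218.0)), (np.float64(326.8), np.float64(234.5)), (np.float64(340.6), np.float64(222.2)), (np.float64(350.5), np.float64(239.6)), (np.float64(359.6), np.float64(230.6)), (np.float64(366.8), np.float64(232.5)), (np.float64(373.0), np.float64(240.4))]
w6 [(np.float64(269.3), np.float64(234.6)), (np.float64(280.0), np.float64(228.5)), (np.float64(284.5), np.float64(224.7)), (np.float64(303.4), np.float64(235.4)), (np.float64(315.5), np.float64(219.5)), (np.float64(325.8), np.float64(217.7)), (np.float64(326.8), np.float64(234.5)), (np.float64(340.6), np.float64(221.8)), (np.float64(350.8), np.float64(239.6)), (np.float64(353.1), np.float64(226.6)), (np.float64(361.5), np.float64(231.0)), (np.float64(374.1), np.float64(240.2))]
```

The rib highlights stay at x = 303, 327 and 351 over half a pitch, so the cap turns with the fingers and clockwise from above is the right way. It is at 0.89 rad; I continue to about 1.5 rad while following the rise slightly.

Request:
send_rows([
  {"x": 0, "y": 0, "z": -0.002, "wx": 0, "wy": 0, "wz": 0.09, "hand": -1},
  {"x": 0, "y": 0, "z": -0.002, "wx": 0, "wy": 0, "wz": 0.09, "hand": -1},
  {"x": 0, "y": 0, "z": -0.002, "wx": 0, "wy": 0, "wz": 0.09, "hand": -1},
  {"x": 0, "y": 0, "z": -0.002, "wx": 0, "wy": 0, "wz": 0.09, "hand": -1},
  {"x": 0, "y": 0, "z": -0.002, "wx": 0, "wy": 0, "wz": 0.09, "hand": -1},
  {"x": 0, "y": 0, "z": 0, "wx": 0, "wy": 0, "wz": 0.09, "hand": -1},
  {"x": 0, "y": 0, "z": 0, "wx": 0, "wy": 0, "wz": 0.09, "hand": -1},
  {"x": 0, "y": 0, "z": 0, "wx": 0, "wy": 0, "wz": 0.09, "hand": -1},
  {"x": 0, "y": 0, "z": 0, "wx": 0, "wy": 0, "wz": 0.06, "hand": -1},
  {"x": 0, "y": 0, "z": 0, "wx": 0, "wy": 0, "wz": 0, "hand": -1},
])

```text
time: 11.23
tool_pos: [0.517, 0.0993, 0.2072]
tool_rot: [0.001, 0.981, 0.195, 0.002]
contact_force: [4.5, -1.2, -0.3]
gripper_width: 0.446
grasp_force: 60.5
```

```bash
python3 - <<'E'
from h import *
to([.515,.098,.205]);s=manip.state();print(s['ft_torque'],s['joint_efforts'][5])
b=grab_frame("wrist");cv2.imwrite('pics/w7.png',b)
for n in('w7',):
    g=cv2.cvtColor(cv2.imread(f'pics/{n}.png'),cv2.COLOR_BGR2GRAY)[217:242,265:385].astype(np.float32)
    c=cv2.connectedComponentsWithStats(((g>25)&(g<90)).astype('uint8'))
    print(sorted([(float(round(x+265,1)),float(round(y+217,1))) for (x,y),st in zip(c[3][1:],c[2][1:]) if 4<=st[4]<=30]))
E
```

```text
pos [0.517  0.0993 0.2072] units [-0.016  0.003  0.014] t 11.2333 F [ 4.5 -1.2 -0.3] q [ 0.05 -0.17  1.87 -0.    1.44  1.23] g 0.4455858792688864 60.52239418029785 
 [[ 0.924  0.383  0.003]
 [ 0.383 -0.924 -0.001]
 [ 0.003  0.002 -1.   ]]
[-0.29067241 -1.04625038  0.04795518] 0.35504872910678387
[(269.0, 234.4), (276.4, 229.2), (281.8, 240.7), (302.9, 235.1), (327.5, 234.3), (350.3, 239.1)]
```

Turned 1.50 rad with the ribs still in place in the fingers. Now I lift straight up about 66 mm.

Request:
send_rows([
  {"x": 0, "y": 0, "z": -0.03, "wx": 0, "wy": 0, "wz": 0, "hand": -1},
  {"x": 0, "y": 0, "z": -0.03, "wx": 0, "wy": 0, "wz": 0, "hand": -1},
  {"x": 0, "y": 0, "z": -0.04, "wx": 0, "wy": 0, "wz": 0, "hand": -1},
  {"x": 0, "y": 0, "z": -0.04, "wx": 0, "wy": 0, "wz": 0, "hand": -1},
  {"x": 0, "y": 0, "z": 0, "wx": 0, "wy": 0, "wz": 0, "hand": -1},
  {"x": 0, "y": 0, "z": 0, "wx": 0, "wy": 0, "wz": 0, "hand": -1},
  {"x": 0, "y": 0, "z": 0, "wx": 0, "wy": 0, "wz": 0, "hand": -1},
  {"x": 0, "y": 0, "z": 0, "wx": 0, "wy": 0, "wz": 0, "hand": -1},
  {"x": 0, "y": 0, "z": 0, "wx": 0, "wy": 0, "wz": 0, "hand": -1},
  {"x": 0, "y": 0, "z": 0, "wx": 0, "wy": 0, "wz": 0, "hand": -1},
])

```text
time: 12.12
tool_pos: [0.5156, 0.0998, 0.2277]
tool_rot: [-0.0, 0.981, 0.196, -0.0]
contact_force: [-0.3, -0.2, -2.1]
gripper_width: 0.446
grasp_force: 61.2
```

Free, with a light load of about 2 N. I continue lifting.

Request:
send_rows([
  {"x": 0, "y": 0, "z": -0.05, "wx": 0, "wy": 0, "wz": 0, "hand": -1},
  {"x": 0, "y": 0, "z": -0.06, "wx": 0, "wy": 0, "wz": 0, "hand": -1},
  {"x": 0, "y": 0, "z": -0.08, "wx": 0, "wy": 0, "wz": 0, "hand": -1},
  {"x": 0, "y": 0, "z": -0.08, "wx": 0, "wy": 0, "wz": 0, "hand": -1},
  {"x": 0, "y": 0, "z": -0.05, "wx": 0, "wy": 0, "wz": 0, "hand": -1},
  {"x": 0, "y": 0, "z": -0.02, "wx": 0, "wy": 0, "wz": 0, "hand": -1},
  {"x": 0, "y": 0, "z": 0, "wx": 0, "wy": 0, "wz": 0, "hand": -1},
  {"x": 0, "y": 0, "z": 0, "wx": 0, "wy": 0, "wz": 0, "hand": -1},
  {"x": 0, "y": 0, "z": 0, "wx": 0, "wy": 0, "wz": 0, "hand": -1},
  {"x": 0, "y": 0, "z": 0, "wx": 0, "wy": 0, "wz": 0, "hand": -1},
])

```text
time: 12.95
tool_pos: [0.5155, 0.0996, 0.278]
tool_rot: [-0.0, 0.981, 0.196, -0.001]
contact_force: [-0.2, -0.8, -1.5]
gripper_width: 0.449
grasp_force: 61.3
```

```bash
python3 - <<'E'
from h import *
to([.515,.098,.205])
cv2.imwrite('pics/s8.png',cv2.resize(grab_frame("scene")[60:310,220:460],None,fx=2.4,fy=2.4))
E
```

```text
pos [0.5155 0.0996 0.278 ] units [-0.006  0.009  0.487] t 12.95 F [-0.2 -0.8 -1.5] q [ 0.05 -0.21  1.78 -0.    1.57  1.23] g 0.4492352991768831 61.28743529319763 
 [[ 0.923  0.384 -0.002]
 [ 0.384 -0.923 -0.   ]
 [-0.002 -0.001 -1.   ]]
```

View pics/s8.png

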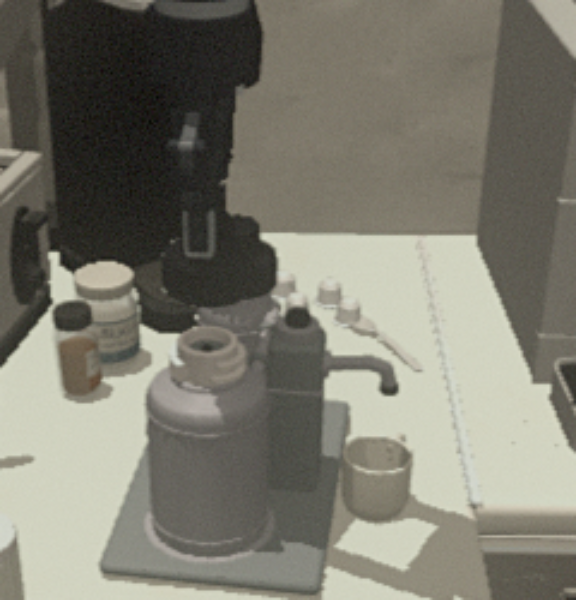

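The view shows the bare neck at (210,345) and the cap held level above it near (220,265), with the cup standing. The job is ready to hand in.

```bash
python3 -c "
from plant import job_done
print(job_done())"
```

```text
the job is handed in; nothing more can be done
None
```

I pressed the vent fully down, unscrewed the wide housing's cap about 1.5 rad clockwise (seen from above), and handed in holding it level about 7 cm above its seat; the hand-in returned no verdict.

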